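Park the handpiece and lift out the bur cassette

TASK

Get the bur cassette up for a bur change: first take the chrome handpiece that was left lying across the bur station and lay it centrally in the two blue V forks of the swing-arm cradle, and let go of it. Then pinch the two orange catches on the sides of the white cassette fully together to unlatch it, lift it straight up out of the station, and finish still pinching it and holding it level and still, clear of everything, about 15 cm above the bench. Do not drop the handpiece and leave the other things on the bench where they are.

Things in the scene. Friction and masses are not known exactly. Their poses are not given: they have to be found in the camera images.
- station: Green bur station, fixed; base plate 150 x 90 x 6 mm. Origin: centre of its underside, on the bench; x along its long side, z up. In the middle a well (74 x 72 mm, top 32 mm above the bench) holds the cassette. At x = +60 and -60 mm two cheeks 8 mm thick end in 90 degree V notches 42 mm wide, tips 119 mm up. The handpiece starts in them, along station x, its axis 115 mm up.
- cassette: White bur cassette, loose, 0.1 to 0.25 kg, 60 (x) x 46 (y) x 74 mm, burs on top to 81 mm. Origin: centre of its underside; axes as the station's. Home: on the station's axis, 6 mm above the bench, guided with 1 mm play. Hooks on its two sprung orange side catches (+y, -y) lock it under the well's lip until both are pushed in over 3 mm; then it lifts straight up, free after 35 mm.
- catch_left (a joint): The catch on the cassette's +y side: m pushed in, 0 at rest, 0.005 at its stop. Pushed straight towards the cassette's middle plane (cassette -y). Spring: 1.5 N at rest, 4 N at the stop.
- catch_right (a joint): The same on the cassette's -y side (it moves to cassette +y): 0 at rest, 0.005 pushed to the stop.
- catch_left_pad (a point): Centre of the outer face of the left (+y) orange thumb pad, a flat plate 30 (x) x 30 (z) mm. It lies 30 mm from the cassette's middle plane (25 mm pressed), 59 mm above its underside: pad to pad is 60 mm at rest, 50 mm fully pinched. At home the pads span 50 to 80 mm above the bench.
- catch_right_pad (a point): The same point on the right (-y) catch's thumb pad.
- handpiece: Chrome flex-shaft handpiece, loose, 0.13 to 0.25 kg: a round barrel 24 mm in diameter and 140 mm long, with a narrow dark chuck at its +x end and a black tail at its -x end, 192 mm over all. Origin: on the barrel's axis at mid barrel; x along the axis towards the chuck (it may roll about x).
- cradle: Swing-arm cradle, fixed. Origin on the bench below the middle between its forks; x along the line through both forks, z up. Blue 90 degree V forks (8 mm thick, 42 mm wide) at x = +45 and -45 mm, tips 139 mm above the bench. Below them a steel arm 14 mm wide, top 82 mm up, runs along x to a post at x = 115 mm (top 87 mm, round foot 84 mm wide).
- cradle_seat (a point): Where the handpiece's origin is when it lies centred in the forks: midway between them, 135 mm above the bench; axes as the cradle's. The handpiece lies along cradle x, either way round.
- soldering_block: Bystander: white ceramic soldering block, 65 x 50 x 22 mm, loose; origin at the centre of its underside.
- polishing_wheel: Bystander: red rubber polishing wheel lying flat, 38 mm in diameter, 10 mm high, loose; origin at the centre of its underside.
- third_hand_base: Bystander: steel third-hand base, 60 mm disc with a ball-topped stem, 60 mm high, loose; origin at the centre of its underside.
- ring_stretcher_handle: Bystander: bronze ring stretcher handle lying on the bench, about 165 mm long, 28 mm wide, 22 mm high, loose; origin at its underside near mid length, x along it.
Not all that is in view belongs to the job. What is meant by the handpiece is not green, purple or red, and is the smaller of those in its own colour.

How it is judged:
By the outcome, as a careful person would: the job done as asked, in the order asked, and still so for the second after the job is handed in, while the arm keeps its last pose, push and grip.
It also fails if it takes over 51 s, if anything falls off the work surface, if the arm or the gripper's body presses on something with over 40 N, if the wrist force passes 120 N, or if a joint passes its speed limit or range.

ROBOT

A 6-joint arm with a two-finger parallel gripper is mounted at the origin on the work surface. World frame = base frame: x ahead of the robot, y to its left, z up, the work surface at z = 0. Lengths are in mm, angles in rad, forces in N, time in s.
With the tool pointing down it reaches from about 350 to 975 mm from the base axis. Payload 4.9 kg.
Tool frame: the origin (TCP) lies midway between the tips of the shut fingers; the grasp point (between the pads) lies 19 mm behind it (robot.pinch_z is the z of the grasp point in the tool frame, in mm); z points along the fingers, y is the direction in which the jaws open and shut (so a half turn about z gives the same grasp; the last joint's range is limited). The gripper opens to 85 mm and grips with 20 to 120 N. Pads are 22 mm wide; open, the fingers measure 114 mm over their backs; the gripper's body (76 mm by 85 mm) begins 54 mm behind the grasp point. The pads swing forward as they close: fully open they stand 13 mm farther back than shut.
Start: joints at [1.198, 0.053, 1.613, -0, 1.476, -0.119], TCP at [156.918, 604.961, 231.304] pointing down, gripper open.
Joint ranges: [-3.01, 3.01], [-1.01, 2.22], [0.06, 2.58], [-1.02, 4.17], [0.09, 2.62], [-3.14, 3.14]. Speed limits (rad/s): [2.57, 2.57, 3.14, 3.14, 3.14, 3.14].

INTERFACE

Orientations are given as a 3x3 rotation matrix whose columns are the frame's x, y, z axes.
In Python, from rig import robot gives the robot as it stands.
- The arm moves only by the tool arm_command, never from a script. Its argument "steps" is a list of rows, each a list of 3 entries, a list of its own where there are three numbers: the turn, a rotation vector about the tool's x, y, z in degrees, then the shift along the tool's x, y, z in mm, then the closure in counts, from 0 (fully open) to 255 (shut). In form: [[[ax, ay, az], [x, y, z], fingers], ...]. A call has 1 to 12 rows; each row shifts and turns the commanded pose from where the row before left it, along the tool's axes as they then stand; what a row does not reach is not made up. A row lasts 1/12 s, in which the tool goes at most 41.7 mm and 7.16 degrees, less where a joint would pass 70% of its speed; a pose out of reach is approached as far as the arm can. A call is refused whole if a number of a shift passes 41.7 or a number of a turn 7.16, either way. A call with a gripper value outside its range is refused whole. The fingers move at their own pace and stop on an object; "newtons" is the grip in N (left out, the last holds). Time passes only in rows, so rows that do not move let the fingers close. It gives the time, the measured TCP pose, the force and the opening at its end, in the units of the state.
- robot.read_state(): the state, without advancing time (a new reading comes with each control period).
- robot.camera(name): name is "side" or "top"; returns (picture, depth): 480x640x3 uint8, red, green, blue; 480x640 float32, mm along the optical axis (not along the pixel's ray), 0 where there is no reading.
- robot.camera_model(name): a dict with "fov_y" (degrees; the focal length in pixels is half the picture's height over the tangent of half this angle, whatever the lens; pixels are square), "cx", "cy" (the principal point, pixels), "origin" and "rotation" of the camera in the world. Camera axes: x right, y up, looking along -z (the intrinsics and any distortion apply to the point x, -y, -z); pixel columns grow to the right and rows downward; lengths in mm; the calibration is good to about 2 mm. A picture is of the moment at which its call begins. camera_model takes no time and is no camera call.
- robot.sign_off(): hands the job in, once; it reports no verdict.
Trained networks look in the newest picture that a camera, given by its name, has taken for a name from the list of things; names that differ only in an ending like _2 or _b are one class to them, and where a whole thing is asked for, a point or a joint stands for the part that bears it (a point fixed in the world has none). Each returns a list of dicts, best first, with "confidence" (0 to 1); they miss things now and then, are a little off and sometimes report something else, mostly with a low value. They report only what shows in the picture. A call takes as long as a camera call. They do not tell look-alikes from the thing itself.
- robot.spot_in(camera, target): "location" ([x, y, z] in mm, in world coordinates, good to about 4 mm: the middle of the surface that is visible of it).
- robot.outline_of(camera, target): "pixels" (480x640 bool, what is visible of it).
The state is a dict: "t": time; "joint_pos": joint angles; "dq": joint speeds; "joint_efforts": joint torques, N m; "eef_pos": TCP position; "tool_rot": TCP orientation; "wrist_force": force on the tool from outside, world axes, zero at the start; "torque": the same for the moment, N m; "gripper_width": opening from 0.0 (shut) to 1.0 (fully open).
Only numpy, scipy, OpenCV 4.12 (cv2) and the standard library are available. Lean on these libraries where they do the work, as an engineer would, in place of code of your own. Each camera call takes 0.05 s, during which the arm holds its last target. There are 200 camera calls.

## Working session

There is one attempt and no reset: what is moved stays moved. The work goes in short steps, Python scripts to look and compute and a tool call to move; the robot and the scene stay as the last step left them, time stands still between calls to the robot, and variables do not carry over. Pictures are saved under pics/ and viewed, about 8 in all and at most 12, crops included, and the job is handed in when it is done.

Besides the shell and the picture viewer there is one more tool, called after "Request:" in YAML: its name, and indented under it one key for each argument. arm_command: Moves the arm, as the interface text tells. Its arguments: {"type":"object","properties":{"steps":{"type":"array"},"newtons":{"type":"number"}},"required":["steps"]}

```bash
mkdir -p pics
cat > h.py <<'E'
from rig import robot
import numpy as np, cv2
def px2w(name,u,v,d):
    m=robot.camera_model(name); f=240/np.tan(np.radians(m["fov_y"])/2)
    p=np.array([(u-m["cx"])/f*d,-(v-m["cy"])/f*d,-d*np.ones_like(d)])
    return (np.array(m["rotation"])@p).T+np.array(m["origin"])
def cloud(name,depth,mask):
    v,u=np.nonzero(mask&(depth>0)); return px2w(name,u.astype(float),v.astype(float),depth[v,u].astype(float))
def w2px(name,P):
    m=robot.camera_model(name); f=240/np.tan(np.radians(m["fov_y"])/2)
    q=(np.atleast_2d(P)-np.array(m["origin"]))@np.array(m["rotation"])
    return np.c_[m["cx"]+f*q[:,0]/-q[:,2], m["cy"]-f*q[:,1]/-q[:,2]]
E
python3 - <<'E'
from h import *
for c in("top","side"):
    p,d=robot.camera(c); cv2.imwrite(f"pics/{c}0.png",p[:,:,::-1]); np.save(f"{c}0.npy",d)
    m=robot.camera_model(c); print(c,{k:np.round(v,3).tolist() if not isinstance(v,str) else v for k,v in m.items()})
    for t in("handpiece","cassette","station","cradle","catch_left_pad","soldering_block","polishing_wheel","third_hand_base","ring_stretcher_handle"):
        for r in robot.spot_in(c,t)[:4]:
            L=r["location"]; print(t,round(r["confidence"],2),np.round(L),w2px(c,L).round().tolist())
s=robot.read_state(); print(np.round(s["eef_pos"],1),np.round(s["tool_rot"],3),s["t"],robot.pinch_z)
E
```

```text
top {'fov_y': 49.261, 'cx': 318.619, 'cy': 235.793, 'origin': [430.937, 89.828, 1200.524], 'rotation': [[0.008, 0.996, -0.093], [-1.0, 0.006, -0.014], [-0.014, 0.093, 0.996]]}
handpiece 0.98 [ 281. -211.   28.] [[463.0, 355.0]]
handpiece 0.97 [801. 200.  19.] [[279.0, 124.0]]
handpiece 0.86 [637. 376.  21.] [[201.0, 193.0]]
handpiece 0.65 [551. 189. 127.] [[278.0, 226.0]]
cassette 0.64 [551. 176.  81.] [[286.0, 229.0]]
cassette 0.33 [554. 168.  82.] [[290.0, 227.0]]
station 0.72 [545. 175.   3.] [[289.0, 235.0]]
cradle 0.79 [ 599. -165.   74.] [[444.0, 208.0]]
soldering_block 0.59 [373.  20.  22.] [[357.0, 311.0]]
polishing_wheel 0.62 [521.   2.   7.] [[365.0, 245.0]]
third_hand_base 0.58 [809.  -9.  16.] [[369.0, 121.0]]
ring_stretcher_handle 0.84 [381. 463.  13.] [[161.0, 306.0]]
side {'fov_y': 51.371, 'cx': 317.955, 'cy': 240.184, 'origin': [499.558, 1050.582, 777.479], 'rotation': [[-0.998, 0.054, -0.038], [-0.062, -0.576, 0.815], [0.022, 0.816, 0.578]]}
handpiece 0.95 [631. 393.  15.] [[264.0, 360.0]]
handpiece 0.67 [ 275. -191.   26.] [[417.0, 209.0]]
handpiece 0.61 [549. 197. 117.] [[313.0, 261.0]]
handpiece 0.56 [295. 249.  29.] [[428.0, 315.0]]
cassette 0.69 [553. 204.  68.] [[311.0, 280.0]]
station 0.67 [553. 210.   4.] [[310.0, 304.0]]
cradle 0.84 [ 598. -161.   73.] [[304.0, 194.0]]
catch_left_pad 0.76 [553. 225.  63.] [[310.0, 288.0]]
soldering_block 0.77 [377.  36.  23.] [[385.0, 255.0]]
polishing_wheel 0.64 [524.   7.   8.] [[327.0, 250.0]]
polishing_wheel 0.15 [387. 475.  17.] [[390.0, 403.0]]
third_hand_base 0.68 [805.   1.  16.] [[220.0, 240.0]]
ring_stretcher_handle 0.82 [387. 474.  18.] [[390.0, 402.0]]
[156.9 605.  231.3] [[-0.968  0.251 -0.   ]
 [ 0.251  0.968  0.   ]
 [ 0.     0.    -1.   ]] 1.0 -18.700000000000003
```

View pics/top0.png

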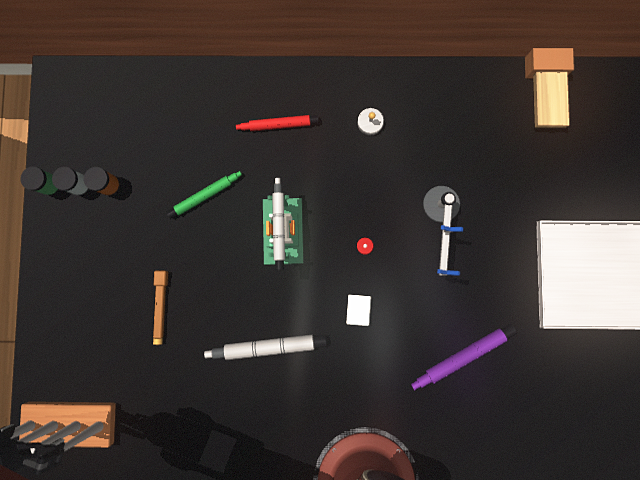

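View pics/side0.png

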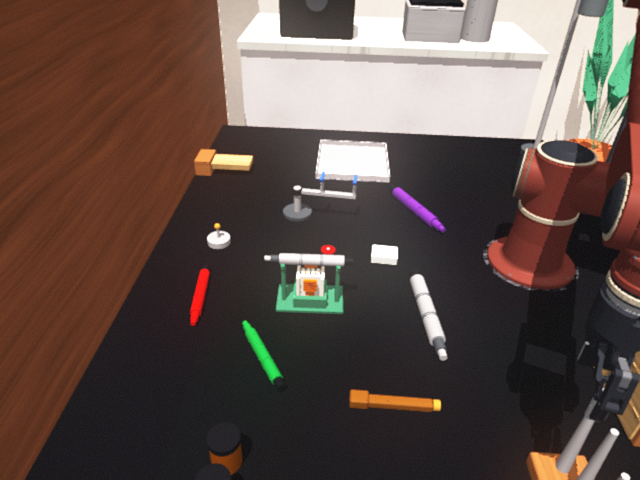

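Pictures 1 and 2. These could be taken for the handpiece in the top view:
- chrome on the station (279,222)
- larger chrome on the bench (265,347)
- red (278,124)
- green (205,193)
- purple (460,360)

I choose the smaller chrome one lying on the station at (279,222). Next I measure it and check a crop.

Run:
```python
from h import *
img={c:cv2.imread(f"pics/{c}0.png") for c in("top","side")}; D={c:np.load(f"{c}0.npy") for c in("top","side")}
def line(P):
    m=np.median(P,0); ax=np.linalg.svd(P-P.mean(0),full_matrices=False)[2][0]; return P.mean(0),ax*np.sign(ax[0])
def rect(P): 
    r=cv2.minAreaRect(P[:,:2].astype(np.float32)); return np.round(r[0],1),np.round(r[1],1),round(r[2],2)
for c in("top","side"):
    hsv=cv2.cvtColor(img[c],cv2.COLOR_BGR2HSV); H,S,V=cv2.split(hsv)
    A=cloud(c,D[c],np.ones((480,640),bool)); v,u=np.nonzero(D[c]>0)
    h=H[v,u];s=S[v,u];val=V[v,u]
    near=(abs(A[:,0]-550)<140)&(abs(A[:,1]-190)<80)
    def lab(n,m): 
        P=A[m]; 
        if len(P)>5: print(c,n,len(P),"mean",P.mean(0).round(1),"min",P.min(0).round(1),"max",P.max(0).round(1),"rect",rect(P))
    hp=near&(A[:,2]>105)&(s<70); lab("hp",hp); print(line(A[hp]))
    g=near&(h>60)&(h<95)&(s>70); lab("green plate",g&(A[:,2]<12)); lab("green hi",g&(A[:,2]>90)); lab("well",g&(A[:,2]>25)&(A[:,2]<40))
    lab("orange",near&(h>5)&(h<22)&(s>150)&(A[:,2]>40))
    lab("white",near&(s<60)&(A[:,2]>60)&(A[:,2]<95)&(val>120))
    b=(h>100)&(h<125)&(s>120)&(A[:,2]>60)&(abs(A[:,0]-600)<150)&(abs(A[:,1]+165)<100)
    for nm,q in(("far",A[:,0]>565),("near",A[:,0]<=565)): lab("blue "+nm,b&q)
    arm=(abs(A[:,1]+165)<60)&(A[:,2]>60)&(A[:,2]<95)&(s<60)&(abs(A[:,0]-600)<150); lab("arm",arm); print(line(A[arm]))
    lab("foot",(abs(A[:,1]+165)<60)&(A[:,2]>4)&(A[:,2]<20)&(abs(A[:,0]-640)<90))
a=cv2.resize(img["top"][165:285,230:330],None,fx=4,fy=4); b=cv2.resize(img["side"][235:325,260:360],None,fx=4,fy=4)
b=cv2.copyMakeBorder(b,0,120,0,0,cv2.BORDER_CONSTANT); cv2.imwrite("pics/crop1.png",np.hstack([a,b]))
```

```text
top hp 967 mean [553.4 189.6 124.5] min [462.5 175.6 109.9] max [653.5 214.9 133.2] rect (array([557.9, 195.3]), array([191.2,  35.7]), 1.8)
(array([553.353396  , 189.6420042 , 124.53295605]), array([ 0.99932858,  0.03626397, -0.00522631]))
top green plate 1045 mean [551.7 185.6   6.9] min [477.3 144.6  -4.8] max [637.4 237.   12. ] rect (array([558. , 190.7]), array([160. ,  90.2]), 1.19)
top green hi 84 mean [554.6 190.3 114.2] min [477.  166.8  94.6] max [618.4 214.9 121.8] rect (array([547.7, 190.7]), array([141.5,  44.7]), 1.65)
top well 247 mean [549.7 181.7  32.9] min [492.4 153.1  25.4] max [611.6 225.8  39.2] rect (array([551.7, 189.8]), array([119.4,  71.6]), 1.61)
top orange 143 mean [553.7 192.3  73.2] min [538.4 159.5  41.5] max [569.8 219.9  85.5] rect (array([554.1, 189.8]), array([29.6, 60.4]), 1.93)
top white 135 mean [556.1 181.4  79.4] min [524.  166.1  60.1] max [585.2 213.7  86.9] rect (array([554.2, 189.5]), array([59.8, 45.6]), 3.0)
top blue near 176 mean [ 503.3 -163.2  128.7] min [ 454.7 -187.6   72.3] max [ 554.5 -135.1  138.6] rect (array([ 504.2, -162.3]),
[... 1294 characters left out ...]
an [556.  198.5  78.2] min [525.1 168.6  60. ] max [586.2 217.8  89.7] rect (array([556. , 192.4]), array([59.6, 48.1]), 3.19)
side blue near 39 mean [ 508.5 -158.4  130.3] min [ 456.6 -178.7  120.2] max [ 554.2 -132.6  136.5] rect (array([ 505.3, -156.5]), array([42.4, 96. ]), 86.24)
side arm 410 mean [ 552.8 -160.4   80.3] min [ 456.3 -181.5   60.5] max [ 633.4 -144.8   94.9] rect (array([ 545. , -163.6]), array([ 29.4, 177.5]), 87.29)
(array([ 552.84667004, -160.35811671,   80.32067918]), array([ 0.99754896, -0.06946132, -0.008438  ]))
side foot 401 mean [ 622.4 -160.2   11.5] min [ 550.3 -224.3    4. ] max [ 729.5 -107.8   19.6] rect (array([ 639.9, -166.4]), array([180.1, 115.6]), 1.57)
```

View pics/crop1.png

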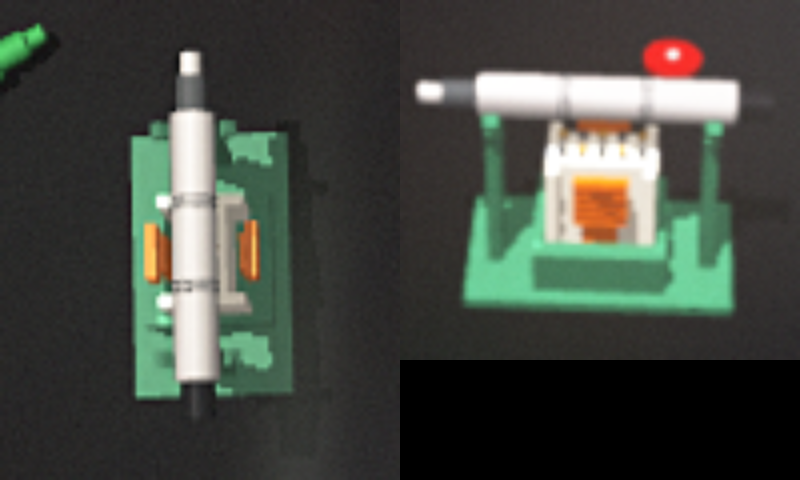

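Picture 3: the crop confirms a chrome barrel on the green cheeks, with the chuck pointing to world +x (crop 190,60) and the orange pads at (152,252) and (250,250). Now the exact barrel centre and fork lines, and the first move.

Run:
```python
from h import *
for c in("top","side"):
    im=cv2.imread(f"pics/{c}0.png"); D=np.load(f"{c}0.npy"); H,S,V=cv2.split(cv2.cvtColor(im,cv2.COLOR_BGR2HSV))
    A=cloud(c,D,np.ones((480,640),bool)); v,u=np.nonzero(D>0); h=H[v,u];s=S[v,u];val=V[v,u]
    near=(abs(A[:,0]-550)<140)&(abs(A[:,1]-190)<60)&(A[:,2]>112)
    b=near&(s<60)&(val>110)
    for x in range(470,660,12):
        q=b&(abs(A[:,0]-x)<6)
        if q.sum()>4: print(c,x,q.sum(),"y",np.percentile(A[q,1],[3,97]).round(1),"zmax",np.percentile(A[q,2],95).round(1))
    x=A[b,0]; print("x range",np.percentile(x,[0,1,99,100]).round(1))
    B=(h>100)&(h<125)&(s>110)&(A[:,2]>100)&(abs(A[:,1]+165)<60)
    for m in((A[:,0]<505),(A[:,0]>=505)):
        P=A[B&m&(abs(A[:,0]-505)<70)]; print(c,"fork",len(P),((P.min(0)+P.max(0))/2).round(1),P.min(0).round(1),P.max(0).round(1))
```

```text
top 482 35 y [177.3 197.3] zmax 128.9
top 494 70 y [177.  199.9] zmax 129.8
top 506 66 y [178.5 200.1] zmax 130.2
top 518 58 y [178.5 199.9] zmax 130.2
top 530 67 y [177.7 199.9] zmax 129.4
top 542 66 y [179.4 200.3] zmax 129.0
top 554 64 y [179.6 200.6] zmax 130.1
top 566 60 y [179.9 200.6] zmax 130.5
top 578 62 y [181.5 201.3] zmax 130.6
top 590 62 y [180.3 200.8] zmax 128.7
top 602 64 y [182.4 203.6] zmax 131.3
top 614 61 y [182.5 203.8] zmax 129.7
top 626 19 y [183.7 200.3] zmax 130.5
top 638 14 y [189.7 196.8] zmax 128.5
top 650 24 y [189.6 198.1] zmax 124.5
x range [481.1 483.1 650.7 653.5]
top fork 90 [ 459.7 -157.8  120.4] [ 454.7 -180.5  102.2] [ 464.8 -135.1  138.6]
top fork 87 [ 549.2 -165.8  127.4] [ 544.  -187.6  116.2] [ 554.5 -144.   138.6]
side 482 27 y [186.9 201.6] zmax 127.2
side 494 54 y [187.7 202.8] zmax 127.6
side 506 55 y [183.1 203.1] zmax 128.2
side 518 56 y [183.8 203.2] zmax 128.4
side 530 57 y [187.8 203.8] zmax 127.7
side 542 51 y [189.  204.8] zmax 128.2
side 554 57 y [189.1 204.7] zmax 127.6
side 566 52 y [186.4 205.3] zmax 127.2
side 578 58 y [186.8 206.3] zmax 127.3
side 590 56 y [189.5 206.7] zmax 127.8
side 602 53 y [190.  205.6] zmax 128.3
side 614 57 y [190.1 207.5] zmax 126.8
side 626 31 y [190.  206.8] zmax 127.5
side 638 26 y [191. 203.] zmax 123.9
side 650 25 y [193.6 201.6] zmax 121.8
x range [481.6 483.7 652.6 655.5]
side fork 22 [ 460.8 -153.7  128.8] [ 456.6 -174.8  122.3] [ 465.1 -132.6  135.4]
side fork 25 [ 551.8 -162.5  126.8] [ 546.9 -182.7  117.1] [ 556.8 -142.4  136.5]
```

Request:
arm_command:
  steps:
    - [[0, 0, -4.1], [0, 0, 0], 0]
    - [[0, 0, -4.1], [-30, 0, 0], 0]
    - [[0, 0, -4.1], [-40, 0, 0], 0]
    - [[0, 0, -4.1], [-40, 0, 0], 0]
    - [[0, 0, 0], [-40, -30, 0], 0]
    - [[0, 0, 0], [-40, -40, 0], 0]
    - [[0, 0, 0], [-40, -40, 0], 0]

```text
t: 1.58
eef_pos: [362.6, 511.6, 231.1]
tool_rot: [[-0.999, -0.033, -0.0], [-0.033, 0.999, -0.0], [0.0, -0.0, -1.0]]
wrist_force: [0.4, 0.9, -0.7]
gripper_width: 1.0
```

Request:
arm_command:
  steps:
    - [[0, 0, 0], [-20, -36.2, 0], 0]
    - [[0, 0, 0], [-20, -36.2, 0], 0]
    - [[0, 0, 0], [-20, -36.2, 0], 0]
    - [[0, 0, 0], [-20, -36.2, 0], 0]
    - [[0, 0, 0], [-20, -36.2, 0], 0]
    - [[0, 0, 0], [-20, -36.2, 0], 0]
    - [[0, 0, 0], [-20, -36.2, 0], 0]
    - [[0, 0, 0], [-20, -36.2, 0], 0]
    - [[0, 0, 0], [-20, -36.2, 0], 0]
    - [[0, 0, 0], [0, 0, 20], 0]
    - [[0, 0, 0], [0, 0, 20], 0]
    - [[0, 0, 0], [0, 0, 0], 0]

```text
t: 2.58
eef_pos: [549.6, 191.3, 186.7]
tool_rot: [[-1.0, -0.03, -0.007], [-0.03, 1.0, -0.001], [0.007, -0.001, -1.0]]
wrist_force: [-0.8, 0.0, -0.6]
gripper_width: 1.002
```

Request:
arm_command:
  steps:
    - [[0, 0, 0], [0, 0, 0], 0]
    - [[0, 0, 0], [0, 0, 0], 0]

```text
t: 2.75
eef_pos: [551.8, 193.3, 192.3]
tool_rot: [[-0.999, -0.033, 0.001], [-0.033, 0.999, 0.0], [-0.001, 0.0, -1.0]]
wrist_force: [0.1, -1.1, 0.6]
gripper_width: 1.001
```

Down 93, x +1.5, y −1.5.

Request:
arm_command:
  steps:
    - [[0, 0, 0], [-1.5, -1.5, 20], 0]
    - [[0, 0, 0], [0, 0, 20], 0]
    - [[0, 0, 0], [0, 0, 20], 0]
    - [[0, 0, 0], [0, 0, 15], 0]
    - [[0, 0, 0], [0, 0, 10], 0]
    - [[0, 0, 0], [0, 0, 8], 0]
    - [[0, 0, 0], [0, 0, 0], 0]
    - [[0, 0, 0], [0, 0, 0], 0]
    - [[0, 0, 0], [0, 0, 0], 0]

```text
t: 3.5
eef_pos: [554.1, 191.8, 99.9]
tool_rot: [[-0.999, -0.033, 0.002], [-0.033, 0.999, 0.0], [-0.002, 0.0, -1.0]]
wrist_force: [-0.7, -0.6, 0.1]
gripper_width: 1.001
```

Run:
```python
from h import *
a,_=robot.camera("top");b,_=robot.camera("side")
a=cv2.resize(a[165:285,220:340],None,fx=3,fy=3); b=cv2.resize(b[205:325,250:370],None,fx=3,fy=3)
cv2.imwrite("pics/pre1.png",np.hstack([a,b])[:,:,::-1]); print(robot.read_state()["eef_pos"])
```

```text
[554.02684046 191.67397057  99.80499219]
```

View pics/pre1.png

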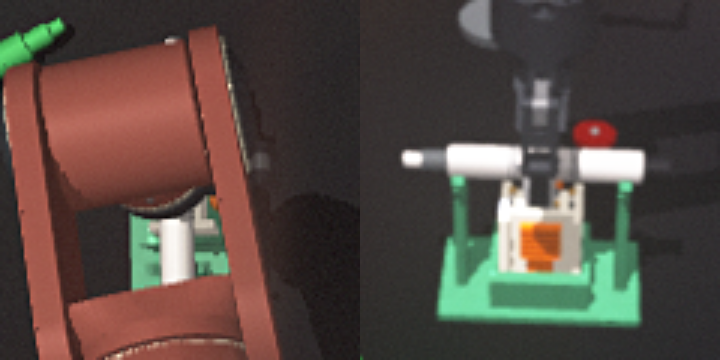

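Picture 4: the near finger at (540,165) is in front of the barrel, which spans 447 to 643 with its middle at 545. It is well centred, so I close.

Request:
arm_command:
  steps:
    - [[0, 0, 0], [0, 0, 0], 255]
    - [[0, 0, 0], [0, 0, 0], 255]
    - [[0, 0, 0], [0, 0, 0], 255]
    - [[0, 0, 0], [0, 0, 0], 255]
    - [[0, 0, 0], [0, 0, 0], 255]
    - [[0, 0, 0], [0, 0, 0], 255]
    - [[0, 0, 0], [0, 0, 0], 255]
    - [[0, 0, 0], [0, 0, 0], 255]
    - [[0, 0, 0], [0, 0, 0], 255]
    - [[0, 0, 0], [0, 0, 0], 255]
    - [[0, 0, 0], [0, 0, 0], 255]
    - [[0, 0, 0], [0, 0, 0], 255]
  newtons: 50

```text
t: 4.6
eef_pos: [553.3, 191.0, 98.5]
tool_rot: [[-0.999, -0.032, 0.0], [-0.032, 0.999, -0.001], [-0.0, -0.001, -1.0]]
wrist_force: [-0.2, -4.4, 3.1]
gripper_width: 0.26
```

```bash
python3 -c "
from rig import robot
print({k:[round(float(x),3) for x in robot.read_state()[k]] for k in('eef_pos','wrist_force','torque')})"
```

```text
{'eef_pos': [553.301, 190.989, 98.542], 'wrist_force': [-0.227, -4.405, 3.078], 'torque': [-0.81, 0.062, 0.096]}
```

Request:
arm_command:
  steps:
    - [[0, 0, 0], [0, 0, -4], 255]
    - [[0, 0, 0], [0, 0, -6], 255]
    - [[0, 0, 0], [0, 0, -8], 255]
    - [[0, 0, 0], [0, 0, -12], 255]
    - [[0, 0, 0], [0, 0, -15], 255]
    - [[0, 0, 0], [0, 0, -15], 255]
    - [[0, 0, 0], [0, 0, -12], 255]
    - [[0, 0, 0], [0, 0, 0], 255]
    - [[0, 0, 0], [0, 0, 0], 255]
    - [[0, 0, 0], [0, 0, 0], 255]

```text
t: 5.43
eef_pos: [552.6, 191.4, 169.7]
tool_rot: [[-0.999, -0.032, -0.001], [-0.032, 0.999, -0.0], [0.001, -0.0, -1.0]]
wrist_force: [-0.6, 0.8, -3.0]
gripper_width: 0.263
```

Run:
```python
from h import *
a,da=robot.camera("top");b,db=robot.camera("side")
for c,im,D in(("top",a,da),("side",b,db)):
    A=cloud(c,D,np.ones((480,640),bool)); v,u=np.nonzero(D>0); col=im[v,u].astype(int); w=(col.min(1)>110)&(col.max(1)-col.min(1)<50)
    n=w&(abs(A[:,1]-192)<40)&(A[:,2]>150)&(A[:,2]<205)&(abs(A[:,0]-553)<120)
    for x in range(470,660,15):
        q=n&(abs(A[:,0]-x)<7)
        if q.sum()>4: print(c,x,np.percentile(A[q,1],[3,97]).round(1),np.percentile(A[q,2],[5,95]).round(1))
    if n.any(): print(A[n].min(0),A[n].max(0))
a=cv2.resize(a[165:285,220:340],None,fx=3,fy=3); b=cv2.resize(b[205:325,250:370],None,fx=3,fy=3)
cv2.imwrite("pics/lift1.png",np.hstack([a,b])[:,:,::-1]); s=robot.read_state();print(s["eef_pos"],s["wrist_force"],s["torque"])
```

```text
top 485 [178.6 198.3] [192.1 200. ]
top 500 [178.8 200.6] [190.4 201.3]
top 515 [178.4 200.7] [189.1 201.4]
top 530 [177.7 200.4] [190.3 200.7]
[481.49732918 177.54100105 185.35632994] [532.53987956 200.96090753 202.61782261]
side 485 [185.8 203.2] [182.3 197.5]
side 500 [188.4 203.5] [183.7 198.7]
side 515 [186.5 203.4] [183. 198.]
side 530 [188.1 204.7] [184.4 198.2]
side 545 [188.5 209.5] [183.4 198.1]
side 560 [202.7 215.6] [174.2 196.8]
side 575 [190. 206.] [183.5 198.3]
side 590 [188.4 206.5] [182.8 197.9]
side 605 [189.5 207.3] [182.9 197.9]
side 620 [192.1 207.4] [183.9 197.7]
side 635 [194.2 202.8] [189.3 194.2]
side 650 [192. 202.] [186.5 191.9]
[481.09568678 185.58439529 172.03678923] [654.72536071 216.45794655 199.80410955]
[552.27225973 191.27912956 168.88072076] [ 0.45743029 -0.21235788 -2.32547672] [-0.0425377  -0.0046554   0.02492899]
```

View pics/lift1.png

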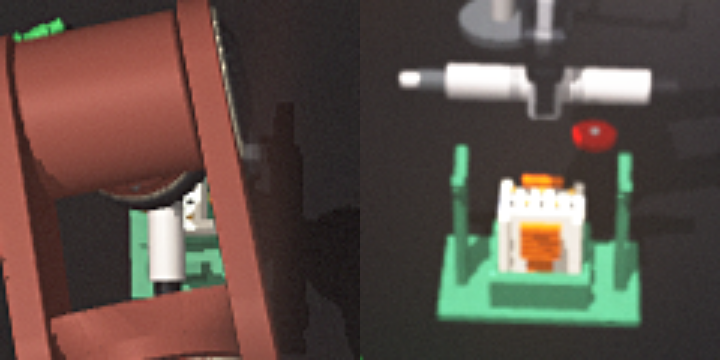

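Picture 5: the handpiece is held level at (545,85). The cassette stayed home and the red wheel is untouched. Next I carry it to the cradle.

Request:
arm_command:
  steps:
    - [[0, 0, 0], [2, -12, -5], 255]
    - [[0, 0, 0], [4, -24, -5], 255]
    - [[0, 0, 0], [6, -36, 0], 255]
    - [[0, 0, 0], [6, -36, 0], 255]
    - [[0, 0, 0], [6, -36, 0], 255]
    - [[0, 0, 0], [6, -36, 0], 255]
    - [[0, 0, 0], [6, -36, 0], 255]
    - [[0, 0, 0], [6, -36, 0], 255]
    - [[0, 0, 0], [6, -36, 0], 255]
    - [[0, 0, 0], [6, -36, 0], 255]
    - [[0, 0, 0], [4, -18, 0], 255]
    - [[0, 0, 0], [2.6, -8.4, 0], 255]

```text
t: 6.53
eef_pos: [502.7, -163.8, 180.0]
tool_rot: [[-1.0, -0.029, -0.001], [-0.029, 1.0, -0.001], [0.001, -0.001, -1.0]]
wrist_force: [0.6, 0.4, -2.3]
gripper_width: 0.266
```

Request:
arm_command:
  steps:
    - [[0, 0, 2], [0, 0, 0], 255]
    - [[0, 0, 3], [0, 0, 0], 255]
    - [[0, 0, 2.1], [0, 0, 0], 255]
    - [[0, 0, 0], [0, 0, 0], 255]
    - [[0, 0, 0], [0, 0, 0], 255]
    - [[0, 0, 0], [0, 0, 0], 255]

```text
t: 7.03
eef_pos: [503.7, -160.4, 180.2]
tool_rot: [[-0.996, 0.09, -0.0], [0.09, 0.996, 0.0], [0.0, 0.0, -1.0]]
wrist_force: [0.2, 0.3, -2.8]
gripper_width: 0.266
```

Run:
```python
from h import *
for c in("top","side"):
    im,D=robot.camera(c); cv2.imwrite(f"pics/{c}5.png",im[:,:,::-1])
    A=cloud(c,D,np.ones((480,640),bool)); v,u=np.nonzero(D>0); h,s,V=cv2.cvtColor(im,cv2.COLOR_RGB2HSV)[v,u].T
    n=(s<60)&(V>110)&(abs(A[:,1]+160)<40)&(A[:,2]>160)&(A[:,2]<215)&(abs(A[:,0]-505)<130)
    for x in range(410,610,15):
        q=n&(abs(A[:,0]-x)<7)
        if q.sum()>4: print(c,x,np.percentile(A[q,1],[3,97]).round(1),np.percentile(A[q,2],[95]).round(1))
    if n.any(): print(A[n].min(0),A[n].max(0))
    B=(h>100)&(h<125)&(s>110)&(A[:,2]>100)&(abs(A[:,1]+165)<60)
    for m in((A[:,0]<505),(A[:,0]>=505)):
        P=A[B&m&(abs(A[:,0]-505)<70)]; 
        if len(P): print(c,"fork",len(P),P.min(0).round(1),P.max(0).round(1))
s=robot.read_state();print(s["t"],s["eef_pos"],s["tool_rot"],s["wrist_force"])
a=cv2.imread("pics/side5.png")[150:250,250:383]; cv2.imwrite("pics/c5.png",cv2.resize(a,None,fx=6,fy=6,interpolation=2))
```

```text
top 440 [-166.  -160.2] [209.3]
top 530 [-153.7 -152.1] [205.8]
top 545 [-155.4 -152.7] [205.8]
top 560 [-160.2 -154.6] [208.2]
top 575 [-168.5 -155.5] [209.]
top 590 [-172.6 -162.6] [206.3]
top 605 [-172.9 -164.5] [205.]
[ 432.53831045 -173.37543735  185.11822013] [ 603.14022527 -141.77022505  211.2721132 ]
top fork 6 [ 458.7 -138.7  128.2] [ 464.6 -136.2  137. ]
top fork 46 [ 545.7 -170.1  111.4] [ 554.7 -144.3  137.8]
side 425 [-156.5 -143.3] [207.5]
side 440 [-156.1 -141.1] [208.8]
side 455 [-159.5 -139.8] [208.9]
side 470 [-155.8 -141.7] [208.7]
side 485 [-162.3 -143.9] [208.8]
side 500 [-170.8 -139.5] [210.3]
side 515 [-152.7 -135. ] [209.1]
side 530 [-160.3 -145.4] [209.8]
side 545 [-165.5 -148.3] [209.9]
side 560 [-163.3 -148.7] [209.9]
side 575 [-167.9 -151.5] [208.1]
side 590 [-168.  -157.3] [206.7]
side 605 [-170.4 -160.7] [203.4]
[ 415.93813213 -176.32028236  179.39057844] [ 604.93430746 -132.70175063  214.86409853]
side fork 24 [ 456.4 -172.3  122.9] [ 465.  -132.1  136. ]
side fork 24 [ 546.8 -182.2  118.3] [ 556.8 -141.6  134.6]
7.1333 [ 503.82652005 -160.49328344  180.20998595] [[-9.95903374e-01  9.04236297e-02 -1.90761106e-04]
 [ 9.04236021e-02  9.95903384e-01  1.48590504e-04]
 [ 2.03415724e-04  1.30732478e-04 -9.99999971e-01]] [ 0.1127138   0.17368029 -2.09992407]
```

View pics/c5.png

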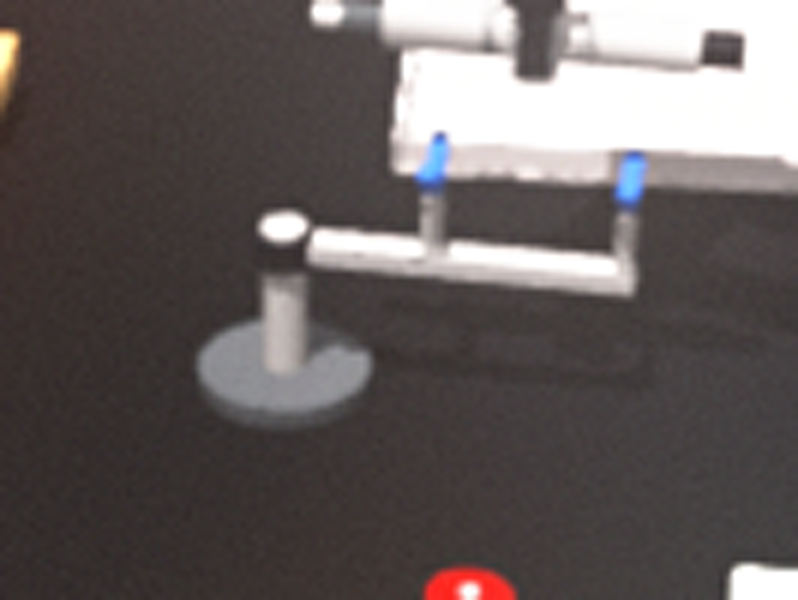

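Picture 6: the handpiece hangs over the forks at (440,150) and (630,180), parallel to them. Lowering.

Request:
arm_command:
  steps:
    - [[0, 0, 0], [-1, -0.5, 8], 255]
    - [[0, 0, 0], [0, 0, 12], 255]
    - [[0, 0, 0], [0, 0, 14], 255]
    - [[0, 0, 0], [0, 0, 10], 255]
    - [[0, 0, 0], [0, 0, 8], 255]
    - [[0, 0, 0], [0, 0, 4], 255]
    - [[0, 0, 0], [0, 0, 2], 255]
    - [[0, 0, 0], [0, 0, 0], 255]
    - [[0, 0, 0], [0, 0, 0], 255]

```text
t: 7.88
eef_pos: [505.2, -161.6, 122.8]
tool_rot: [[-0.996, 0.091, 0.001], [0.091, 0.996, -0.0], [-0.001, -0.0, -1.0]]
wrist_force: [-0.3, 0.4, -1.9]
gripper_width: 0.261
```

Request:
arm_command:
  steps:
    - [[0, 0, 0], [0, 0, 1], 255]
    - [[0, 0, 0], [0, 0, 1], 255]
    - [[0, 0, 0], [0, 0, 1], 255]
    - [[0, 0, 0], [0, 0, 0], 255]
    - [[0, 0, 0], [0, 0, 0], 255]

```text
t: 8.3
eef_pos: [504.8, -161.4, 119.3]
tool_rot: [[-0.996, 0.091, 0.0], [0.091, 0.996, -0.0], [-0.0, -0.0, -1.0]]
wrist_force: [0.2, -0.2, -3.4]
gripper_width: 0.259
```

Request:
arm_command:
  steps:
    - [[0, 0, 0], [0, 0, 1], 255]
    - [[0, 0, 0], [0, 0, 0], 255]
    - [[0, 0, 0], [0, 0, 1], 255]
    - [[0, 0, 0], [0, 0, 0], 255]
    - [[0, 0, 0], [0, 0, 0], 255]

```text
t: 8.72
eef_pos: [505.2, -161.8, 118.5]
tool_rot: [[-0.996, 0.091, 0.001], [0.091, 0.996, -0.001], [-0.001, -0.001, -1.0]]
wrist_force: [-3.3, 0.2, 5.2]
gripper_width: 0.264
```

Contact at the expected height. Release.

Request:
arm_command:
  steps:
    - [[0, 0, 0], [0, 0, 0], 170]
    - [[0, 0, 0], [0, 0, 0], 150]
    - [[0, 0, 0], [0, 0, 0], 120]
    - [[0, 0, 0], [0, 0, 0], 80]
    - [[0, 0, 0], [0, 0, 0], 40]
    - [[0, 0, 0], [0, 0, 0], 0]
    - [[0, 0, 0], [0, 0, 0], 0]
    - [[0, 0, 0], [0, 0, 0], 0]
    - [[0, 0, 0], [0, 0, 0], 0]
    - [[0, 0, 0], [0, 0, 0], 0]

```text
t: 9.55
eef_pos: [504.8, -161.3, 117.3]
tool_rot: [[-0.996, 0.091, -0.0], [0.091, 0.996, 0.0], [0.0, 0.0, -1.0]]
wrist_force: [-0.3, -0.3, 0.2]
gripper_width: 0.999
```

Request:
arm_command:
  steps:
    - [[0, 0, 0], [0, 0, -4], 0]
    - [[0, 0, 0], [0, 0, -8], 0]
    - [[0, 0, 0], [0, 0, -15], 0]
    - [[0, 0, 0], [0, 0, -20], 0]
    - [[0, 0, 0], [0, 0, -20], 0]
    - [[0, 0, 0], [0, 20, -15], 0]
    - [[0, 0, 0], [0, 30, 0], 0]
    - [[0, 0, 0], [0, 30, 0], 0]
    - [[0, 0, 0], [0, 30, 0], 0]
    - [[0, 0, 0], [0, 30, 0], 0]
    - [[0, 0, 0], [0, 0, 0], 0]
    - [[0, 0, 0], [0, 0, 0], 0]

```text
t: 10.55
eef_pos: [517.9, -20.8, 200.2]
tool_rot: [[-0.996, 0.088, 0.001], [0.088, 0.996, -0.001], [-0.001, -0.0, -1.0]]
wrist_force: [-0.0, -0.4, -0.1]
gripper_width: 0.997
```

Run:
```python
from h import *
for c in("top","side"):
    im,D=robot.camera(c); cv2.imwrite(f"pics/{c}7.png",im[:,:,::-1]); np.save(c+"7.npy",D)
    A=cloud(c,D,np.ones((480,640),bool)); v,u=np.nonzero(D>0); h,s,V=cv2.cvtColor(im,cv2.COLOR_RGB2HSV)[v,u].T
    n=(s<60)&(V>110)&(abs(A[:,1]+160)<35)&(A[:,2]>125)&(A[:,2]<165)&(abs(A[:,0]-505)<130)
    for x in range(410,610,15):
        q=n&(abs(A[:,0]-x)<7)
        if q.sum()>4: print(c,x,np.percentile(A[q,1],[3,97]).round(1),np.percentile(A[q,2],[95]).round(1))
    if n.any(): print(A[n].min(0),A[n].max(0))
    # cassette
    near=(abs(A[:,0]-553)<50)&(abs(A[:,1]-190)<45)
    for nm,m in(("orange",(h>5)&(h<22)&(s>150)&(A[:,2]>40)&(A[:,2]<90)),("white",(s<60)&(V>110)&(A[:,2]>60)&(A[:,2]<95))):
        P=A[near&m]
        if len(P)>8: print(c,nm,len(P),P.min(0).round(1),P.max(0).round(1),cv2.minAreaRect(P[:,:2].astype(np.float32)))
s=robot.read_state();print(s["t"],s["eef_pos"])
t=cv2.imread("pics/top7.png")[170:300,390:500]; a=cv2.imread("pics/side7.png")[150:280,260:370]
cv2.imwrite("pics/c7.png",cv2.resize(np.hstack([t,a]),None,fx=3.6,fy=3.6,interpolation=2))
```

```text
top 440 [-164.8 -152. ] [150.7]
top 455 [-167.6 -153.7] [150.4]
top 470 [-167.3 -156.1] [150.2]
top 485 [-170.6 -158.6] [149.4]
top 500 [-172.5 -160.5] [150.1]
top 515 [-173.1 -163.1] [150.]
top 530 [-175.5 -169.6] [147.6]
top 605 [-174.7 -171.9] [142.2]
[ 434.50166305 -177.99685499  137.84908138] [ 605.06146365 -151.82811229  153.02389929]
top orange 129 [532.  159.5  40.4] [574.8 220.   89.9] ((553.1488647460938, 189.68629455566406), (42.79670715332031, 59.97039031982422), 1.7719615697860718)
top white 417 [523.9 166.3  60.2] [585.4 214.   91. ] ((554.6005859375, 190.1994171142578), (60.60493469238281, 45.5847282409668), 2.2222745418548584)
side 425 [-154.9 -151.7] [145.3]
side 440 [-157.5 -142.3] [147.9]
side 455 [-156.9 -141.9] [148.7]
side 470 [-161.  -142.7] [148.3]
side 485 [-160.7 -145.2] [148.7]
side 500 [-164.2 -146.5] [148.3]
side 515 [-161.7 -146.4] [148.1]
side 545 [-162.8 -151.4] [148.2]
side 560 [-171.2 -151.8] [148.5]
side 575 [-167.4 -151.2] [147.5]
side 590 [-168.  -157.4] [145.]
side 605 [-174.2 -161.1] [141.4]
[ 416.37303011 -176.25112556  125.67509309] [ 608.02355573 -140.50093381  150.18728494]
side orange 189 [533.7 159.2  40.6] [570.7 225.7  86.2] ((550.6263427734375, 192.71136474609375), (35.5206298828125, 67.2562484741211), 4.885490417480469)
side white 370 [525.  166.8  60.2] [585.8 218.4  89.5] ((556.0440063476562, 192.0948944091797), (59.588600158691406, 49.8153076171875), 3.0522704124450684)
10.65 [517.8058368  -22.35470809 199.90507589]
```

View pics/c7.png

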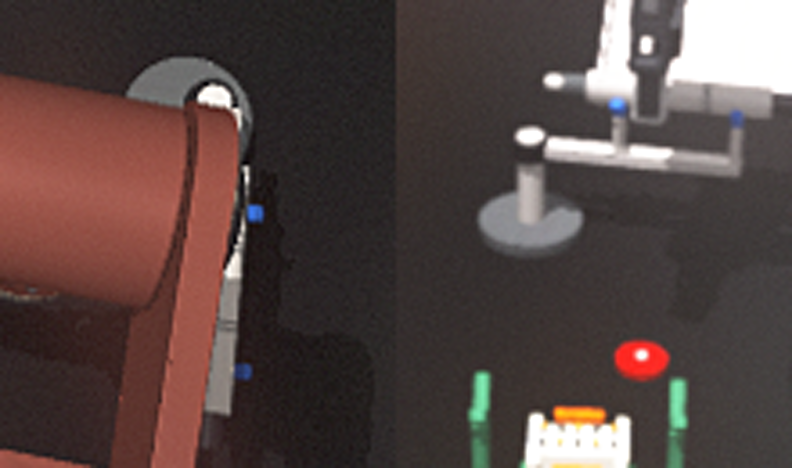

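Picture 7: the handpiece rests in both forks, at (618,105) and (737,117), level (top at 148 at both ends). The barrel spans 434 to 574 against forks at 460 and 549, so it is centred. Now to a point above the cassette.

Request:
arm_command:
  steps:
    - [[0, 0, -3.6], [0, 0, 0], 0]
    - [[0, 0, -3.6], [0, 0, 0], 0]
    - [[0, 0, 0], [-6, 30, 0], 0]
    - [[0, 0, 0], [-6, 30, 0], 0]
    - [[0, 0, 0], [-6, 30, 0], 0]
    - [[0, 0, 0], [-6, 30, 0], 0]
    - [[0, 0, 0], [-6, 30, 0], 0]
    - [[0, 0, 0], [-6, 30, 0], 0]
    - [[0, 0, 0], [-6, 20, 0], 0]
    - [[0, 0, 0], [-2.5, 10.5, 0], 0]
    - [[0, 0, 0], [0, 0, 0], 0]
    - [[0, 0, 0], [0, 0, 0], 0]

```text
t: 11.65
eef_pos: [555.1, 188.9, 199.2]
tool_rot: [[-0.999, -0.034, -0.0], [-0.034, 0.999, -0.001], [0.001, -0.001, -1.0]]
wrist_force: [-0.1, -0.1, 0.5]
gripper_width: 1.0
```

Request:
arm_command:
  steps:
    - [[0, 0, 0], [0, 0, 0], 0]
    - [[0, 0, 0], [0, 0, 0], 0]

```text
t: 11.82
eef_pos: [554.9, 188.5, 199.3]
tool_rot: [[-0.999, -0.032, -0.0], [-0.032, 0.999, -0.0], [0.0, -0.0, -1.0]]
wrist_force: [-0.8, 0.4, -0.5]
gripper_width: 0.998
```

Request:
arm_command:
  steps:
    - [[0, 0, 0], [0, 2, 20], 0]
    - [[0, 0, 0], [0, 0, 25], 0]
    - [[0, 0, 0], [0, 0, 25], 0]
    - [[0, 0, 0], [0, 0, 20], 0]
    - [[0, 0, 0], [0, 0, 15], 0]
    - [[0, 0, 0], [0, 0, 15], 0]
    - [[0, 0, 0], [0, 0, 12], 0]
    - [[0, 0, 0], [0, 0, 12], 0]
    - [[0, 0, 0], [0, 0, 11], 0]
    - [[0, 0, 0], [0, 0, 0], 0]
    - [[0, 0, 0], [0, 0, 0], 0]
    - [[0, 0, 0], [0, 0, 0], 0]

```text
t: 12.82
eef_pos: [555.5, 192.0, 45.1]
tool_rot: [[-0.999, -0.034, 0.001], [-0.034, 0.999, 0.0], [-0.001, 0.0, -1.0]]
wrist_force: [0.4, 0.6, 0.5]
gripper_width: 0.999
```

Run:
```python
from h import *
b,_=robot.camera("side"); cv2.imwrite("pics/pre2.png",cv2.resize(b[220:320,255:375],None,fx=5,fy=5)[:,:,::-1]); s=robot.read_state(); print(s["t"],s["eef_pos"],s["wrist_force"])
```

```text
12.8667 [555.70083375 192.13202411  45.413073  ] [-0.02453876 -0.40974055 -0.01325468]
```

View pics/pre2.png

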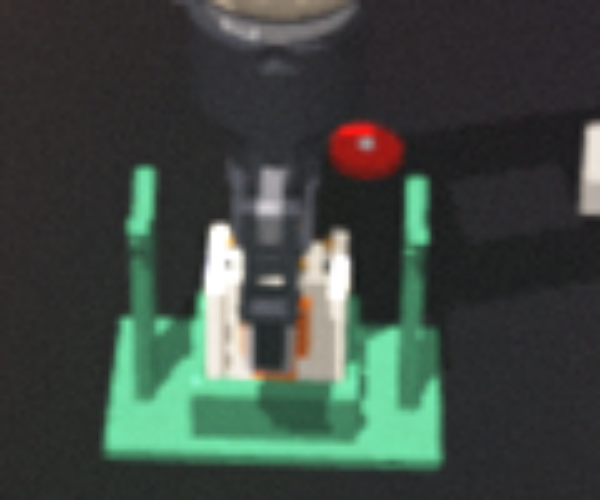

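Picture 8: the finger at (272,340) is in front of the orange pad, which spans 240 to 312, about 1.5 mm off centre. The cheeks at (143,200) and (415,210) are clear. I nudge and pinch.

Request:
arm_command:
  steps:
    - [[0, 0, 0], [1.5, -1.2, 0.5], 0]
    - [[0, 0, 0], [0, 0, 0], 40]
    - [[0, 0, 0], [0, 0, 0], 80]
    - [[0, 0, 0], [0, 0, 0], 255]
    - [[0, 0, 0], [0, 0, 0], 255]
    - [[0, 0, 0], [0, 0, 0], 255]
    - [[0, 0, 0], [0, 0, 0], 255]
    - [[0, 0, 0], [0, 0, 0], 255]
    - [[0, 0, 0], [0, 0, 0], 255]
    - [[0, 0, 0], [0, 0, 0], 255]
  newtons: 60

```text
t: 13.7
eef_pos: [554.9, 191.1, 47.0]
tool_rot: [[-0.999, -0.034, 0.003], [-0.034, 0.999, 0.001], [-0.003, 0.0, -1.0]]
wrist_force: [-3.9, 0.0, 11.9]
gripper_width: 0.491
```

Request:
arm_command:
  steps:
    - [[0, 0, 0], [0, 0, 0], 255]
    - [[0, 0, 0], [0, 0, 0], 255]
    - [[0, 0, 0], [0, 0, 0], 255]

```text
t: 13.95
eef_pos: [554.9, 191.1, 46.9]
tool_rot: [[-0.999, -0.034, 0.003], [-0.034, 0.999, 0.001], [-0.003, 0.0, -1.0]]
wrist_force: [-3.9, -0.5, 13.1]
gripper_width: 0.49
```

The opening reads 0.49 and I expected about 0.55, so I look before lifting.

Run:
```python
from h import *
b,_=robot.camera("side"); a,_=robot.camera("top"); b=cv2.resize(b[230:310,270:350],None,fx=5,fy=5);a=cv2.resize(a[185:265,245:325],None,fx=5,fy=5)
cv2.imwrite("pics/pinch.png",np.hstack([a,b])[:,:,::-1]); s=robot.read_state(); print(s["t"],s["eef_pos"],s["wrist_force"],s["torque"],s["gripper_width"])
```

```text
14.05 [554.8735885  191.13203684  46.94099278] [-5.35985997 -1.50651929 12.28188606] [-0.1085977   0.69340106  0.03327233] 0.4943312496547055
```

View pics/pinch.png

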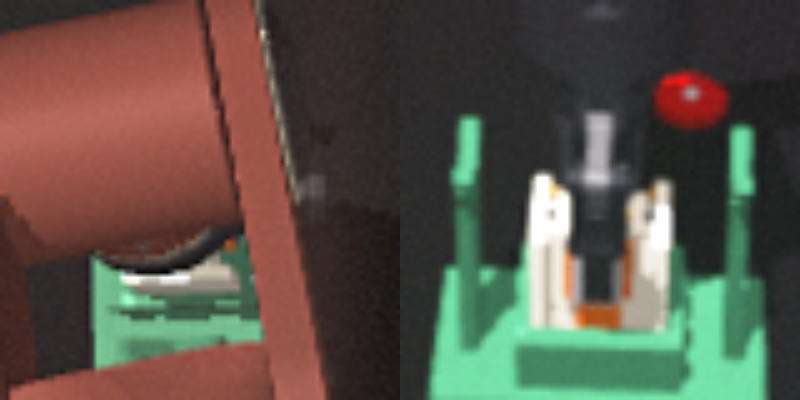

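Picture 9: the finger sits in the middle of the orange pad at (597,270), with orange showing on both sides, and the pad is visibly pushed in. I test lift gently and watch the force.

Request:
arm_command:
  steps:
    - [[0, 0, 0], [0, 0, -1.5], 255]
    - [[0, 0, 0], [0, 0, -1.5], 255]
    - [[0, 0, 0], [0, 0, -1.5], 255]
    - [[0, 0, 0], [0, 0, -1.5], 255]
    - [[0, 0, 0], [0, 0, 0], 255]
    - [[0, 0, 0], [0, 0, 0], 255]

```text
t: 14.55
eef_pos: [553.0, 190.6, 49.3]
tool_rot: [[-0.999, -0.034, -0.001], [-0.034, 0.999, -0.0], [0.001, -0.0, -1.0]]
wrist_force: [0.2, -0.3, -0.8]
gripper_width: 0.49
```

Request:
arm_command:
  steps:
    - [[0, 0, 0], [0, 0, -2], 255]
    - [[0, 0, 0], [0, 0, -2], 255]
    - [[0, 0, 0], [0, 0, -3], 255]
    - [[0, 0, 0], [0, 0, -3], 255]
    - [[0, 0, 0], [0, 0, 0], 255]
    - [[0, 0, 0], [0, 0, 0], 255]

```text
t: 15.05
eef_pos: [553.7, 190.8, 60.3]
tool_rot: [[-0.999, -0.034, 0.001], [-0.034, 0.999, 0.0], [-0.001, 0.0, -1.0]]
wrist_force: [-0.5, 0.4, -2.6]
gripper_width: 0.494
```

```bash
cat > cz.py <<'E'
from h import *
b,D=robot.camera("side"); cv2.imwrite("pics/last.png",b[:,:,::-1])
A=cloud("side",D,np.ones((480,640),bool)); v,u=np.nonzero(D>0); h,s,V=cv2.cvtColor(b,cv2.COLOR_RGB2HSV)[v,u].T
z0=robot.read_state()["eef_pos"][2]-46+30
n=(abs(A[:,0]-553)<45)&(abs(A[:,1]-190)<45)&(A[:,2]>z0)
for nm,m in(("orange",(h>5)&(h<22)&(s>150)),("white",(s<60)&(V>130))):
    P=A[n&m]; print(nm,len(P),np.percentile(P,[2,50,98],axis=0).round(1).tolist())
s=robot.read_state(); print(s["t"],s["eef_pos"],s["wrist_force"],s["torque"],s["gripper_width"])
E
python3 cz.py
```

```text
orange 46 [[540.2, 205.6, 44.2], [553.4, 210.3, 52.4], [566.5, 218.1, 93.7]]
white 549 [[525.3, 175.8, 47.0], [561.3, 207.5, 92.8], [586.4, 230.7, 258.3]]
15.1 [553.45833285 190.73361123  59.99860676] [ 0.09678324 -1.07617371 -1.32104802] [-0.02516475 -0.02201577 -0.01077809] 0.48849322754699204
```

Free: about 2 N hanging and no resistance. I continue until the underside is at 150, which means the TCP at about 191.

Request:
arm_command:
  steps:
    - [[0, 0, 0], [0, 0, -4], 255]
    - [[0, 0, 0], [0, 0, -6], 255]
    - [[0, 0, 0], [0, 0, -8], 255]
    - [[0, 0, 0], [0, 0, -10], 255]
    - [[0, 0, 0], [0, 0, -14], 255]
    - [[0, 0, 0], [0, 0, -18], 255]
    - [[0, 0, 0], [0, 0, -18], 255]
    - [[0, 0, 0], [0, 0, -18], 255]
    - [[0, 0, 0], [0, 0, -15], 255]
    - [[0, 0, 0], [0, 0, -10], 255]
    - [[0, 0, 0], [0, 0, -6], 255]
    - [[0, 0, 0], [0, 0, -3], 255]

```text
t: 16.1
eef_pos: [553.9, 190.8, 191.5]
tool_rot: [[-0.999, -0.034, 0.002], [-0.034, 0.999, 0.0], [-0.002, 0.0, -1.0]]
wrist_force: [0.6, 0.5, -2.6]
gripper_width: 0.492
```

Request:
arm_command:
  steps:
    - [[0, 0, 0], [0, 0, 0], 255]
    - [[0, 0, 0], [0, 0, 0], 255]
    - [[0, 0, 0], [0, 0, 0], 255]
    - [[0, 0, 0], [0, 0, 0], 255]
    - [[0, 0, 0], [0, 0, 0], 255]
    - [[0, 0, 0], [0, 0, 0], 255]

```text
t: 16.6
eef_pos: [553.1, 190.6, 189.2]
tool_rot: [[-0.999, -0.034, -0.001], [-0.034, 0.999, -0.0], [0.001, -0.0, -1.0]]
wrist_force: [-0.2, -0.1, -2.3]
gripper_width: 0.495
```

```bash
python3 cz.py
python3 - <<'E'
from h import *
for c in("top","side"):
  for t in("handpiece","soldering_block","polishing_wheel","third_hand_base","ring_stretcher_handle","cassette"):
    for r in robot.spot_in(c,t)[:4]:
        if t in("handpiece",) or r["confidence"]>.5: print(c,t,round(r["confidence"],2),np.round(r["location"]))
E
```

```text
orange 64 [[539.5, 190.3, 173.6], [551.1, 209.7, 182.6], [567.3, 219.5, 222.6]]
white 764 [[520.4, 176.7, 175.7], [556.8, 210.8, 222.5], [587.3, 230.6, 387.3]]
16.65 [553.21790806 190.69157795 189.36984949] [ 0.10733572 -0.293552   -1.83774772] [0.01960988 0.0325909  0.03533238] 0.49269508197807194
top handpiece 0.81 [ 503. -162.  148.]
top handpiece 0.77 [ 283. -214.   31.]
top handpiece 0.76 [280. 292.  28.]
top handpiece 0.73 [638. 376.  20.]
top soldering_block 0.91 [374.  20.  24.]
top polishing_wheel 0.64 [523.   5.   6.]
top third_hand_base 0.68 [805.  -7.  15.]
top ring_stretcher_handle 0.85 [382. 465.  15.]
top cassette 0.58 [525. 182.  64.]
side handpiece 0.87 [803. 222.  17.]
side handpiece 0.85 [ 275. -193.   24.]
side handpiece 0.77 [295. 249.  33.]
side handpiece 0.65 [634. 393.  18.]
side soldering_block 0.66 [549. 214. 174.]
side soldering_block 0.57 [376.  36.  22.]
side soldering_block 0.54 [547. 206. 181.]
side polishing_wheel 0.64 [805.  -0.  15.]
side third_hand_base 0.93 [806.  -1.  17.]
side third_hand_base 0.65 [553. 198.   3.]
side ring_stretcher_handle 0.64 [386. 474.  18.]
side cassette 0.95 [547. 200. 180.]
```

View pics/last.png

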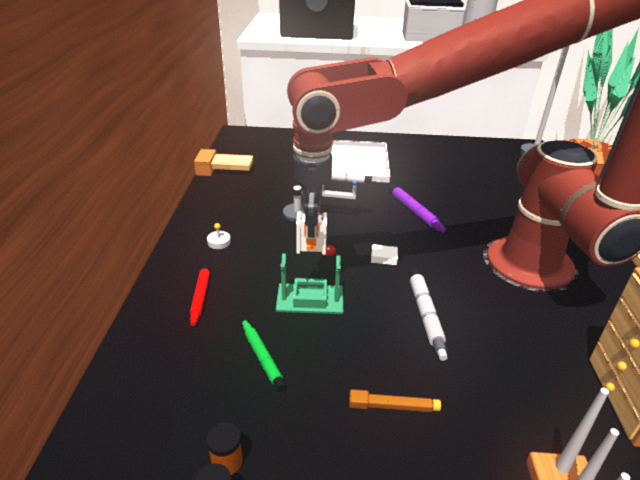

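Picture 10: the cassette hangs in the gripper at (312,230), above the empty well at (310,290). The handpiece is still in the cradle behind it and the bystanders have not moved. Last check: underside height and level.

Run:
```python
from h import *
b,D=robot.camera("side")
A=cloud("side",D,np.ones((480,640),bool)); v,u=np.nonzero(D>0); h,s,V=cv2.cvtColor(b,cv2.COLOR_RGB2HSV)[v,u].T
n=(abs(A[:,0]-553)<45)&(abs(A[:,1]-200)<40)&(A[:,2]>120)&(A[:,2]<245)
w=n&(s<60)&(V>100)
for x in range(525,590,8):
    q=w&(abs(A[:,0]-x)<4)&(A[:,1]>200)
    if q.sum()>3: print(x,q.sum(),np.percentile(A[q,2],[1,99]).round(1))
P=A[n&(h>5)&(h<22)&(s>150)&(A[:,2]<220)]; print("orange",len(P),P.min(0).round(1),P.max(0).round(1),np.median(P,0).round(1))
print(robot.read_state()["eef_pos"])
cv2.imwrite("pics/fin.png",cv2.resize(b[175:275,260:360],None,fx=6,fy=6,interpolation=2)[:,:,::-1])
```

```text
525 70 [152.3 223.9]
533 117 [153.1 225.5]
541 59 [148.6 240.4]
549 9 [151.4 215.3]
557 16 [151.1 224.4]
565 43 [151.9 220.5]
573 125 [150.6 229.9]
581 132 [149.8 226.6]
orange 95 [540.6 204.4 157. ] [561.6 217.8 219.3] [553.  209.2 171.9]
[553.38846503 190.70036306 189.80504461]
```

View pics/fin.png

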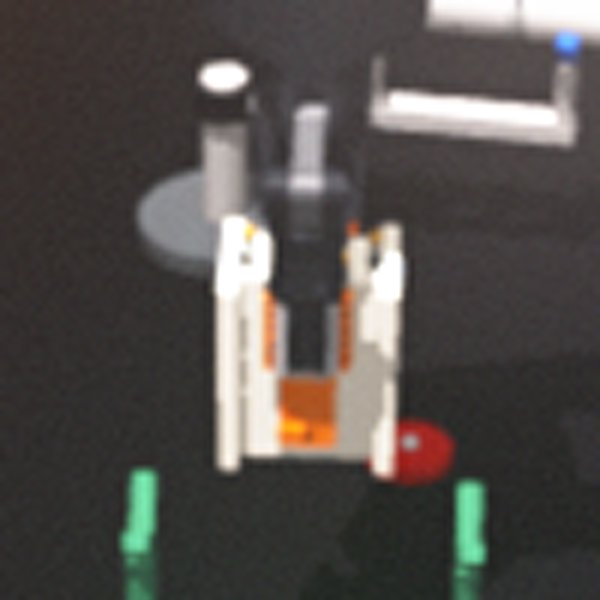

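Picture 11: the cassette is level (bottom edge at about 470 on both sides) with its underside at about 150 mm, and it is clear of the cheeks at (143,500) and (470,510). I hand in.

```bash
python3 -c "
from rig import robot
print(robot.sign_off(), robot.read_state()['t'])"
```

```text
the job is handed in; nothing more can be done
the job is handed in; nothing more can be done
```

I laid the chrome handpiece in the cradle's two blue forks and let go of it. Then I pinched both orange catches, lifted the cassette straight up out of the station, and handed in with the arm still holding it. The robot's clock read about 17 s, well under the 51 s limit.

**Last checks**
- **Handpiece:** it lay in both forks, level (top at about 148 mm at both ends) and centred to within 1–2 mm along the axis. The top camera still found it at the seat after the cassette lift.
- **Cassette:** its underside was about 150 mm up, level to about 1–2°, and clear of the station. The force was a steady hanging load of about 2 N.
- **Other things on the bench:** the top camera placed the soldering block, polishing wheel, third-hand base and ring stretcher handle within 2–4 mm of where they started, which is within its error.

**What disagreed**
- **Pinch opening:** the gripper opening read 0.49, lower than the 0.55–0.59 I expected for a fully pinched cassette. The near pad face was at the pressed position and the cassette came out without resistance. I did not measure the far catch directly.
- **Cameras:** the two cameras differed by 2–4 mm in y, so I corrected them using the handpiece while it was gripped.
- **Detections:** a few low-quality network hits in the last side view were wrong, such as a "soldering block" on the held cassette, and I ignored them.

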